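Swap two battery packs between charging docks

TASK

The two battery packs are lying in each other's charging docks: swap them, so that the long low pack ends in the dock with the twin posts and the short tall pack in the dock with the broad back plate, parking one of them in the empty spare dock on the way and letting go of it there. Lay each pack flat along its lane and, in its own dock, push it back gently until it presses the sprung brass contact clearly in, about half its travel or more, then let go. Do not drop or tip the packs or ram them against the contacts, and leave everything else on the desk where it is.

Things in the scene. Friction and masses are not known exactly. Their poses are not given: they have to be found in the camera images.
- pack_long: The long low battery pack: black box 140 (x) x 50 (y) x 44 (z) high, about 0.3 to 0.65 kg. Origin at the centre of its underside, x along its length. Both ends alike. Starts lying along the lane of the broad-backed dock, off the contact.
- pack_tall: The short tall battery pack: black box 100 (x) x 58 (y) x 66 (z) high, about 0.3 to 0.65 kg. Origin at the centre of its underside, x along its length. Both ends alike. Starts lying along the lane of the twin-post dock, off the contact.
- dock_twin: Fixed grey tray, told by two round metal posts, 90 high, at its back; lane open at the top, along its x, 280 mm long (x -150 to +130, back = +x), floor 6 above the desk, 68 wide between rails 4 thick, rail tops 14 above the desk. Origin on the desk, on the lane's centre line. Home of the long pack. A contact block (50 wide, 57 high) is clamped in the lane, place not reported: see its joint.
- dock_broad: Fixed grey tray, told by one broad plate, 90 high, across its back; lane open at the top, along its x, 280 mm long (x -150 to +130, back = +x), floor 6 above the desk, 68 wide between rails 4 thick, rail tops 14 above the desk. Origin on the desk, on the lane's centre line. Home of the tall pack. A contact block (50 wide, 57 high) is clamped in the lane, place not reported: see its joint.
- dock_spare: Fixed grey tray, told by having no block, only a 14 high lip at its back; lane open at the top, along its x, 280 mm long (x -150 to +130, back = +x), floor 6 above the desk, 68 wide between rails 4 thick, rail tops 14 above the desk. Origin on the desk, on the lane's centre line. The spare dock, empty at the start.
- contact_twin (a joint): Travel (m) of the brass plate (36 wide, centred 32 mm above the desk) on the twin-post dock's block: 0 free, 0.012 bottomed, then rigid; charges from 0.004. Its spring pushes to the front with 0.5 to 1.5 N; a pack let go stays put. Its free front face is anywhere from x = +30 to +60 mm in the dock's frame, new each time: feel for it or watch this.
- back_twin: The back end of the twin-post dock, fixed to it: its upright(s), contact block and brass contact. Its origin and axes are those of body dock_twin.
- contact_broad (a joint): Travel (m) of the brass plate (36 wide, centred 32 mm above the desk) on the broad-backed dock's block: 0 free, 0.012 bottomed, then rigid; charges from 0.004. Its spring pushes to the front with 0.5 to 1.5 N; a pack let go stays put. Its free front face is anywhere from x = +30 to +60 mm in the dock's frame, new each time: feel for it or watch this.
- back_broad: The back end of the broad-backed dock, fixed to it: its upright(s), contact block and brass contact. Its origin and axes are those of body dock_broad.
- usb_hub: Bystander: white flat USB hub, 85 x 20 x 13, lying between docks (mm). Origin at the centre of its underside. Leave alone.
- knife: Bystander: closed grey utility knife, 120 x 18 x 15, lying between docks (mm). Origin at the centre of its underside. Leave alone.
- stapler: Bystander: dark stapler, 140 x 36 x 58, at the right (mm). Origin at the centre of its underside. Leave alone.
- mouse: Bystander: dark computer mouse, 62 long, 35 high, at the right (mm). Origin at the centre of its underside. Leave alone.
- tape_dispenser: Bystander: dark tape dispenser, 150 x 60, 98 high, at the left (mm). Origin at the centre of its underside. Leave alone.
- note_block: Bystander: block of note paper, 76 x 76 x 30, at the left (mm). Origin at the centre of its underside. Leave alone.
- mug: Bystander: white mug, 80 wide, 95 high, at the back (mm). Origin at the centre of its underside. Leave alone.

How it is judged:
By the outcome, as a careful person would: the job done as asked, in the order asked, and still so for the second after the job is handed in, with the robot touching nothing.
It also fails if it takes over 72 s, if anything falls off the work surface, if the arm or the gripper's body presses on something with over 40 N, if the wrist force passes 120 N, or if a joint passes its speed limit or range.

ROBOT

A 7-joint arm with a two-finger parallel gripper is mounted at the origin on the work surface. World frame = base frame: x ahead of the robot, y to its left, z up, the work surface at z = 0. Lengths are in m, angles in rad, forces in N, time in s.
With the tool pointing down it reaches from about 0.425 to 0.95 m from the base axis. Payload 4.7 kg.
Tool frame: the origin (TCP) lies at the very end of the fingers, on their centre line; the grasp point (between the pads) lies 19 mm behind it; z points along the fingers, y is the direction in which the jaws open and shut (so a half turn about z gives the same grasp; the last joint's range is limited). The gripper opens to 87 mm and grips with 3 to 60 N. Pads are 19 mm wide; open, the fingers measure 117 mm over their backs; the gripper's body (75 mm by 190 mm) begins 51 mm behind the grasp point.
Start: joints at [-1.344, 0.469, -0.049, 1.532, 0.024, 1.141, -0.082], TCP at [0.171, 0.653, 0.223] pointing down, gripper open.
Joint ranges: [-2.59, 2.59], [-0.33, 1.99], [-1.39, 1.29], [0.1, 2.45], [-1.04, 4.18], [0.21, 1.99], [-2.66, 2.66]. Speed limits (rad/s): [2.57, 2.57, 3.14, 3.14, 3.14, 3.14, 3.14].

INTERFACE

Orientations are given as a unit quaternion [w, x, y, z].
In Python, from workcell import env, fingers, monitor, get_image gives the robot as it stands. Calls block until the motion is done:
- env.move_to(position, orientation): joint-space move of the TCP to a pose.
- env.move_straight(position, orientation=None, feed=0.15, threshold=None): straight line of the TCP; orientation=None keeps the orientation; feed is the mean speed in m/s. With threshold (N) it stops when the force on the tool has changed by that much, and returns True; else False.
- env.move_joints(angles): joint-space move.
- fingers.command_gripper(opening, grasp_force=None): finger opening in m; grasp_force is the grip in N (None keeps the last); returns when the fingers have stopped.
- env.sleep(seconds).
- env.inverse_kinematics(position, orientation): joint angles nearest the present ones, or None.
- monitor.get_obs(): the state.
- get_image(name): name is "scene" or "side" or "wrist"; returns a dict with "image" (480x640x3 uint8, blue, green, red), "intrinsics" (3x3 intrinsics, pixels), "camera_from_world" (4x4, takes a point from world to camera coordinates). Camera axes: x right, y down, z forward; pixel columns grow to the right and rows downward; lengths in m; the calibration is good to about 2 mm. A picture is of the moment at which its call begins. There is no depth.
A pose or a line that the arm cannot do raises env.IKError and nothing moves.
- env.close_job(): hands the job in, once; it reports no verdict.
The state is a dict: "time": time; "joints": joint angles; "joint_vel": joint speeds; "tau": joint torques, N m; "ee_pos": TCP position; "orientation": TCP orientation; "contact_force": force on the tool from outside, world axes, zero at the start; "torque": the same for the moment, N m; "gripper_width": finger opening in m.
Only numpy, scipy, OpenCV 4.12 (cv2) and the standard library are available. Lean on these libraries where they do the work, as an engineer would, in place of code of your own. Each camera call takes 0.05 s, during which the arm holds its last target.

## Working session

There is one attempt and no reset: what is moved stays moved. The work goes in short steps, each a Python script; the robot and the scene stay as the last script left them, time stands still between calls to the robot, and variables do not carry over. Pictures are saved under pics/ and viewed, and the job is handed in when it is done.

```bash
ls; mkdir -p pics; python3 - <<'E'
from workcell import env, fingers, monitor, get_image
import cv2, numpy as np
print(monitor.get_obs())
for n in ["scene","side","wrist"]:
    d=get_image(n); cv2.imwrite(f"pics/{n}0.png",d["image"])
    print(n,d["intrinsics"].tolist(),np.round(d["camera_from_world"],4).tolist())
E
```

```text
pics
{'time': 0.0, 'joints': array([-1.34390877,  0.46945552, -0.04861491,  1.53371982,  0.02412625,
        1.14100204, -0.08229773]), 'joint_vel': array([-0.00052995, -0.00088721,  0.0006826 ,  0.00061021, -0.00093901,
       -0.00242781,  0.00168658]), 'tau': array([-3.26530298e-04, -5.07980025e+01, -8.14824924e-02, -2.36150032e+01,
       -6.15906855e-02,  3.79487104e-02,  1.63223526e-04]), 'ee_pos': array([0.17061063, 0.65244535, 0.22147906]), 'orientation': array([-8.29425808e-05,  1.27513983e-01,  9.91836270e-01, -9.95526555e-04]), 'contact_force': array([0.1227699 , 0.07488703, 1.00484661]), 'torque': array([-0.01633069,  0.03628391,  0.03852843]), 'gripper_width': 0.08728111095378589}
scene [[490.4002329751826, 0.0, 314.7566954231637], [0.0, 490.4002329751826, 243.88797754774282], [0.0, 0.0, 1.0]] [[0.8616, 0.5076, 0.0027, -0.5234], [0.3855, -0.6508, -0.6541, -0.1675], [-0.3302, 0.5646, -0.7564, 1.3391], [0.0, 0.0, 0.0, 1.0]]
side [[617.3366142608307, 0.0, 323.6593484558409], [0.0, 617.3366142608307, 233.6991487215737], [0.0, 0.0, 1.0]] [[-0.9938, -0.1091, -0.0204, 0.5821], [-0.057, 0.6595, -0.7496, 0.0764], [0.0952, -0.7438, -0.6616, 1.3037], [0.0, 0.0, 0.0, 1.0]]
wrist [[369.2974069505934, 0.0, 310.23634613164853], [0.0, 369.2974069505934, 240.63119348391788], [0.0, 0.0, 1.0]] [[0.2535, 0.9673, -0.0025, -0.6733], [0.9301, -0.243, 0.2755, -0.0329], [0.2659, -0.0721, -0.9613, 0.3902], [0.0, 0.0, 0.0, 1.0]]
```

View pics/scene0.png

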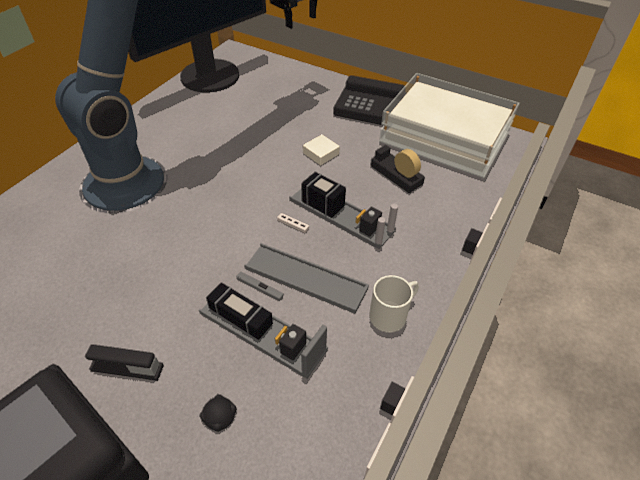

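View pics/side0.png

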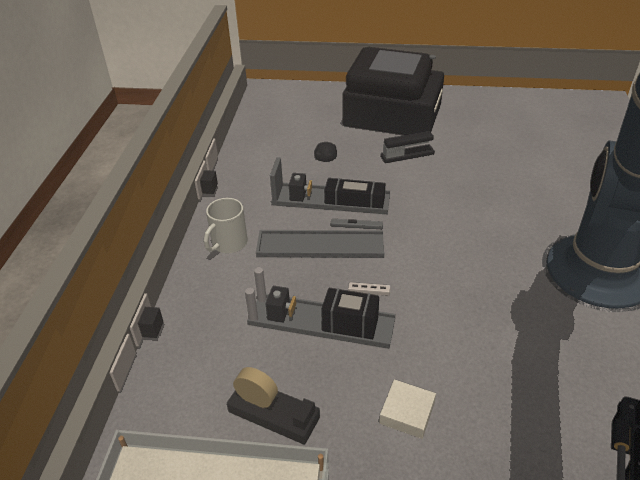

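View pics/wrist0.png

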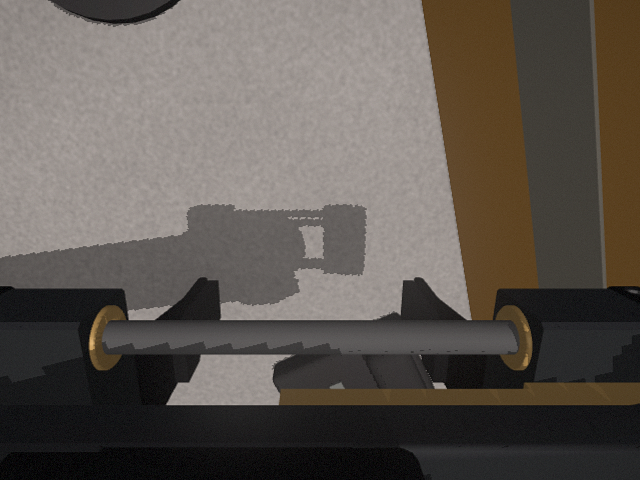

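The scene view shows the twin dock with the tall pack (~345,210), the spare dock (~305,278) and the broad dock with the long pack (~262,325). All three are also clear in the side view. I'll zoom in to find corners.

```bash
python3 - <<'E'
import cv2
a=cv2.imread("pics/scene0.png")[165:390,190:415]; b=cv2.imread("pics/side0.png")[145:350,235:405]
cv2.imwrite("pics/sc_c.png",cv2.resize(a[:, :],None,fx=2.6,fy=2.6,interpolation=cv2.INTER_CUBIC))
cv2.imwrite("pics/si_c.png",cv2.resize(b,None,fx=2.9,fy=2.9,interpolation=cv2.INTER_CUBIC))
for n,p in [("scene",[(300,285),(240,330),(330,345),(306,203),(222,298),(345,220)]),("side",[(320,243),(280,325),(330,207)])]:
    im=cv2.imread(f"pics/{n}0.png")
    print(n,[im[y,x].tolist() for x,y in p])
E
```

```text
scene [[114, 120, 124], [64, 66, 67], [142, 147, 161], [37, 40, 42], [28, 26, 26], [113, 120, 123]]
side [[94, 97, 99], [91, 95, 97], [66, 70, 72]]
```

View pics/sc_c.png

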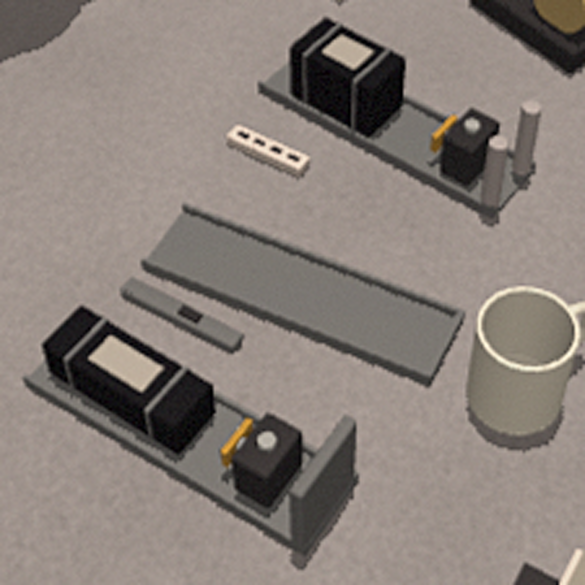

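View pics/si_c.png

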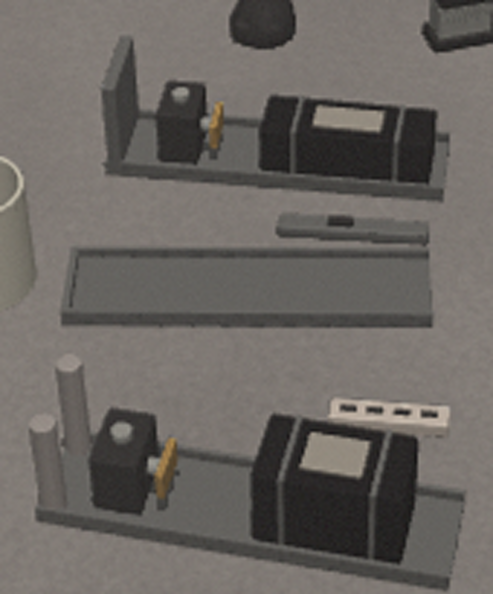

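Clear views: the back of each dock points away from the robot. I'll get rough dock and label positions by ray casting onto known planes from both views.

```bash
cat > h.py <<'E'
import cv2, numpy as np
def ray(d,uv,z):
    K=np.array(d["intrinsics"]);T=np.array(d["camera_from_world"]);R,t=T[:3,:3],T[:3,3]
    c=-R.T@t; v=R.T@np.linalg.inv(K)@np.array([uv[0],uv[1],1.0])
    return (c+v*(z-c[2])/v[2])
def proj(d,P):
    K=np.array(d["intrinsics"]);T=np.array(d["camera_from_world"]);p=K@(T[:3,:3]@np.array(P)+T[:3,3]); return p[:2]/p[2]
def labels(d,amin=40):
    im=d["image"].astype(int); out=[]
    m=((im.min(2)>120)).astype(np.uint8)
    n,l,s,c=cv2.connectedComponentsWithStats(m)
    return [(c[i],s[i][4],cv2.minAreaRect(np.argwhere(l==i)[:,::-1].astype(np.float32))) for i in range(1,n) if amin<s[i][4]<900]
E
python3 - <<'E'
from workcell import get_image
from h import *
import pickle
S={n:get_image(n) for n in ["scene","side"]}
pickle.dump(S,open("S.pkl","wb"))
def pick(n,pts,z):
    f,ox,oy=(2.6,190,165) if n=="scene" else (2.9,235,145)
    return np.array([ray(S[n],((u+.5)/f+ox-.5,(v+.5)/f+oy-.5),zz)[:2] for (u,v),zz in zip(pts,z)])
np.set_printoptions(precision=4,suppress=True)
# spare: FL, BL, BR, FR (rail-top outer corners)
a=pick("scene",[(185,205),(464,312),(432,377),(143,263)],[.014]*4)
b=pick("side",[(431,319),(63,317),(70,249),(430,250)],[.014]*4)
for q in (a,b):
    print(q.tolist(),[np.linalg.norm(q[i]-q[(i+1)%4]) for i in range(4)], "yaw",[np.degrees(np.arctan2(*(q[1]-q[0])[::-1])),np.degrees(np.arctan2(*(q[2]-q[3])[::-1]))])
# labels
for n,pts in [("scene",[(347,51),(127,363)]),("side",[(336,455),(349,118)])]:
    f,ox,oy=(2.6,190,165) if n=="scene" else (2.9,235,145)
    im=S[n]["image"].astype(int)
    for (u,v),z in zip(pts,(.072,.05)):
        x,y=int(u/f+ox),int(v/f+oy)
        m=np.zeros(im.shape[:2],np.uint8); m[y-20:y+20,x-20:x+20]=(im[y-20:y+20,x-20:x+20].min(2)>110)
        nn,l,s,c=cv2.connectedComponentsWithStats(m); i=l[y,x]
        P=np.array([ray(S[n],p,z)[:2] for p in np.argwhere(l==i)[:,::-1]]).astype(np.float32)
        r=cv2.minAreaRect(P*1000); print(n,i,s[i],ray(S[n],c[i],z), r)
E
```

```text
[[0.4568480245328196, 0.00044057012532017215], [0.7331439205688577, 0.02230445291168337], [0.7399546344866113, -0.050775043738045755], [0.4635741917520294, -0.07482733879427184]] [np.float64(0.2771596138272187), np.float64(0.07339617602196488), np.float64(0.2774250565894062), np.float64(0.075567846592243)] yaw [np.float64(4.5245087978549865), np.float64(4.973693831348047)]
[[0.4551155913934359, 0.007974840373784486], [0.7292457949011808, 0.02990691095667708], [0.7385528568793995, -0.04701035798370001], [0.4587848809943133, -0.06994587283357734]] [np.float64(0.2750061530134383), np.float64(0.07747830447236635), np.float64(0.2807065338966429), np.float64(0.07800705886597084)] yaw [np.float64(4.574264825580733), np.float64(4.686655288380076)]
scene 3 [314 179  19  12 137] [0.5124 0.2032 0.072 ] ((511.9847717285156, 203.25900268554688), (31.43633270263672, 39.86722183227539), 83.65423583984375)
scene 4 [224 294  29  22 300] [ 0.5314 -0.1859  0.05  ] ((531.2959594726562, -185.79345703125), (27.625469207763672, 55.18145751953125), 85.91000366210938)
side 2 [339 294  23  15 254] [0.512 0.202 0.072] ((512.0155029296875, 201.79788208007812), (29.997642517089844, 39.14436340332031), 82.38346862792969)
side 2 [343 182  24   8 149] [ 0.5312 -0.1864  0.05  ] ((531.309326171875, -186.5460662841797), (25.170995712280273, 54.226280212402344), 87.49087524414062)
```

```bash
cat >> h.py <<'E'
from scipy.spatial.transform import Rotation as Rot
def quat(yaw,flip=True):
    th=yaw/2+(np.pi/2 if flip else 0)   # flip: tool x points to -dock x
    return [0.0,float(np.cos(th)),float(np.sin(th)),0.0]
def toolR(q): return Rot.from_quat([q[1],q[2],q[3],q[0]]).as_matrix()
E
python3 - <<'E'
from workcell import env,get_image,monitor
from h import *
d=get_image("wrist");o=monitor.get_obs()
T=np.array(d["camera_from_world"]);c=-T[:3,:3].T@T[:3,3]
R=toolR(o["orientation"]); print("cam in tool",R.T@(c-o["ee_pos"]), "fwd in tool",R.T@T[2,:3])
for p,y in [((.5124,.2026,.05),-7),((.5313,-.186,.03),-3.3),((.56,-.03,.05),4.7),((.5,.2,.3),-7)]:
    for f in (True,False):
        j=env.inverse_kinematics(list(p),quat(np.radians(y),f)); print(p,f,None if j is None else np.round(j,2))
E
```

```text
cam in tool [ 0.07550358 -0.00050567 -0.16083951] fwd in tool [-0.27537426 -0.00101971  0.96133656]
(0.5124, 0.2026, 0.05) True [-0.56  0.48  0.14  1.99 -0.1   0.68  1.09]
(0.5124, 0.2026, 0.05) False [-0.92  0.55  0.62  2.01 -0.48  0.73 -1.7 ]
(0.5313, -0.186, 0.03) True [-0.08  0.57  0.46  1.98 -0.39  0.68  2.13]
(0.5313, -0.186, 0.03) False [-0.35  0.69  0.85  2.   -0.74  0.79 -0.69]
(0.56, -0.03, 0.05) True [-0.29  0.51  0.35  1.98 -0.26  0.7   1.88]
(0.56, -0.03, 0.05) False [-0.56  0.6   0.73  1.99 -0.57  0.77 -0.98]
(0.5, 0.2, 0.3) True [-0.67  0.18  0.24  1.77 -0.05  1.2   1.04]
(0.5, 0.2, 0.3) False [-1.02  0.2   0.67  1.78 -0.13  1.2  -2.01]
```

```bash
python3 - <<'E'
from workcell import env,get_image,monitor
from h import *
import pickle
env.move_to([.60,.01,.36],quat(0)); env.sleep(.3)
d=get_image("wrist");cv2.imwrite("pics/w1.png",d["image"]);pickle.dump(d,open("w1.pkl","wb"))
o=monitor.get_obs();print(o["time"],o["ee_pos"],o["contact_force"])
E
```

```text
3.4167 [0.59999539 0.01018617 0.35996249] [-0.17485223  0.87701442 -0.50387972]
```

View pics/w1.png

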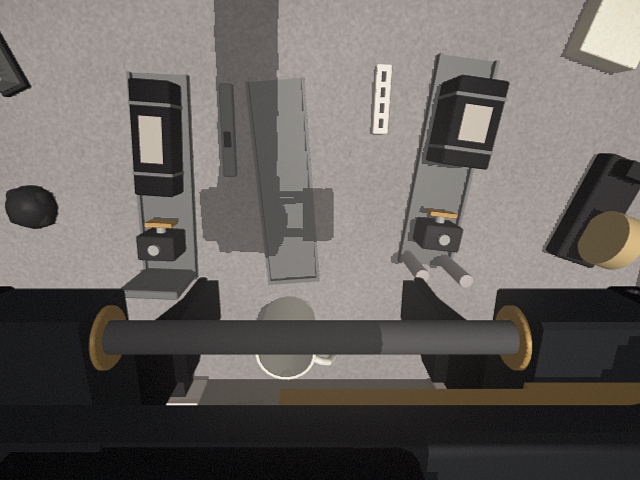

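One wrist view shows everything: broad dock on the left (x 127–200 px), spare in the middle (248–318), twin on the right (390–497), with both labels and brass plates visible. I'll rectify it onto the rail-top plane to measure docks and contacts.

```bash
python3 - <<'E'
from h import *
import pickle
d=pickle.load(open("w1.pkl","rb"))
# rectified at z=.014: 1px=0.7mm... crop per dock, image: cols=y, rows=x (2 px/mm)
im=d["image"]
def rect(x0,x1,y0,y1,z,s):
    W=[(x0,y0),(x1,y0),(x1,y1),(x0,y1)]
    src=np.float32([proj(d,(x,y,z)) for x,y in W])
    dst=np.float32([((y-y0)*s,(x-x0)*s) for x,y in W])
    H=cv2.getPerspectiveTransform(src,dst)
    o=cv2.warpPerspective(im,H,(int((y1-y0)*s),int((x1-x0)*s)),flags=cv2.INTER_CUBIC)
    o=np.clip(o.astype(float)*1.5,0,255).astype(np.uint8)
    for k in range(int(np.ceil(y0*50)),int(y1*50)+1):
        u=int((k/50-y0)*s); cv2.line(o,(u,0),(u,6),(0,0,255),1); cv2.putText(o,f"{k*20}",(u-10,18),0,.35,(0,0,255),1)
    for k in range(int(np.ceil(x0*50)),int(x1*50)+1):
        v=int((k/50-x0)*s); cv2.line(o,(0,v),(6,v),(0,0,255),1); cv2.putText(o,f"{k*20}",(8,v+4),0,.35,(0,0,255),1)
    return o
s=1750
for n,(y0,y1) in dict(broad=(-.26,-.12),spare=(-.1,.05),twin=(.12,.28)).items():
    cv2.imwrite(f"pics/r_{n}.png",rect(.42,.76,y0,y1,.014,s))
a=[cv2.imread(f"pics/r_{n}.png") for n in("broad","spare","twin")]
cv2.imwrite("pics/r_all.png",np.hstack(a)); print(np.hstack(a).shape)
E
```

```text
(595, 787, 3)
```

View pics/r_all.png

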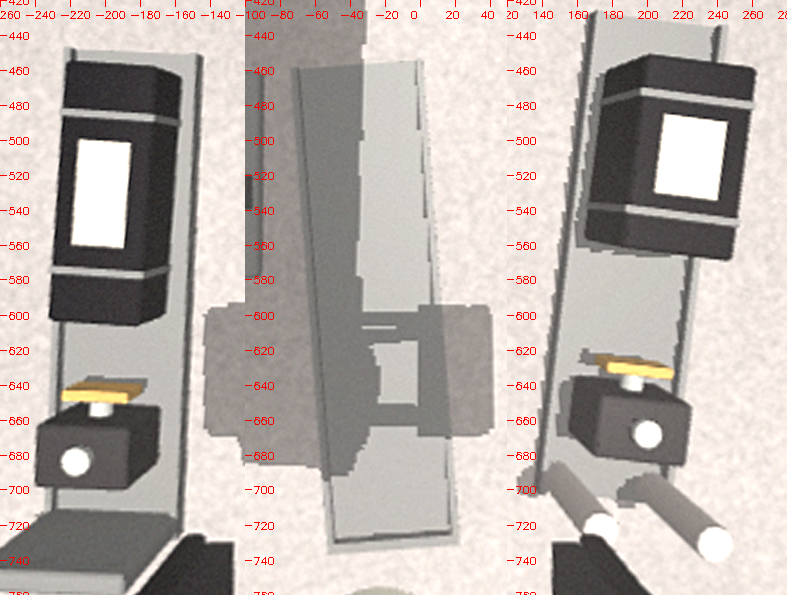

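```bash
cat > an.py <<'E'
from h import *
import pickle,sys
d=pickle.load(open("w1.pkl","rb")); im=d["image"]
def rect(x0,x1,y0,y1,z,sx,sy,grid=True):
    W=[(x0,y0),(x1,y0),(x1,y1),(x0,y1)]
    src=np.float32([proj(d,(x,y,z)) for x,y in W]); dst=np.float32([((y-y0)*sy,(x-x0)*sx) for x,y in W])
    o=cv2.warpPerspective(im,cv2.getPerspectiveTransform(src,dst),(int((y1-y0)*sy),int((x1-x0)*sx)),flags=cv2.INTER_CUBIC)
    if not grid: return o
    o=np.clip(o.astype(float)*1.4,0,255).astype(np.uint8)
    for k in range(int(np.ceil(y0*100)),int(y1*100)+1):
        u=int((k/100-y0)*sy); cv2.line(o,(u,0),(u,8),(0,0,255),1); cv2.putText(o,f"{k*10}",(u-10,20),0,.4,(0,0,255),1)
    for k in range(int(np.ceil(x0*50)),int(x1*50)+1):
        v=int((k/50-x0)*sx); cv2.line(o,(0,v),(6,v),(0,0,255),1); cv2.putText(o,f"{k*20}",(8,v+4),0,.35,(0,0,255),1)
    return o
E
python3 - <<'E'
from an import *
for n,(y0,y1) in dict(broad=(-.245,-.135),spare=(-.085,.04),twin=(.12,.25)).items():
    cv2.imwrite(f"pics/q_{n}.png",rect(.42,.75,y0,y1,.014,1700,6000))
E
```

```text
(no output)
```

View pics/q_broad.png

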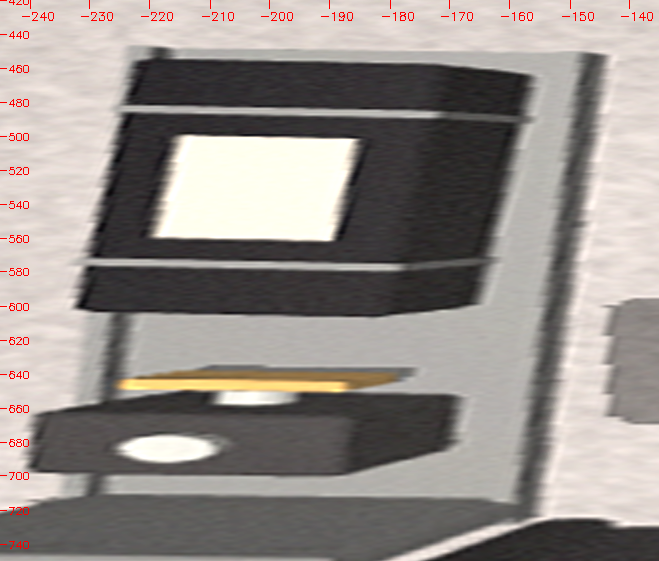

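View pics/q_spare.png

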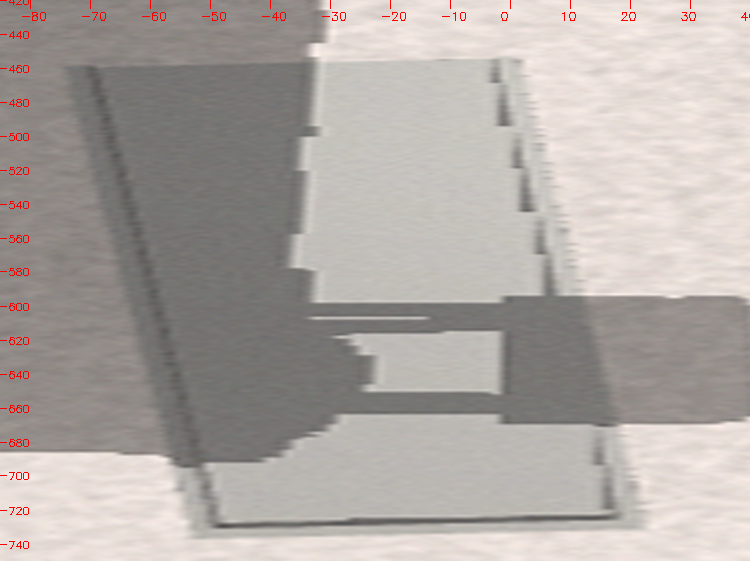

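View pics/q_twin.png

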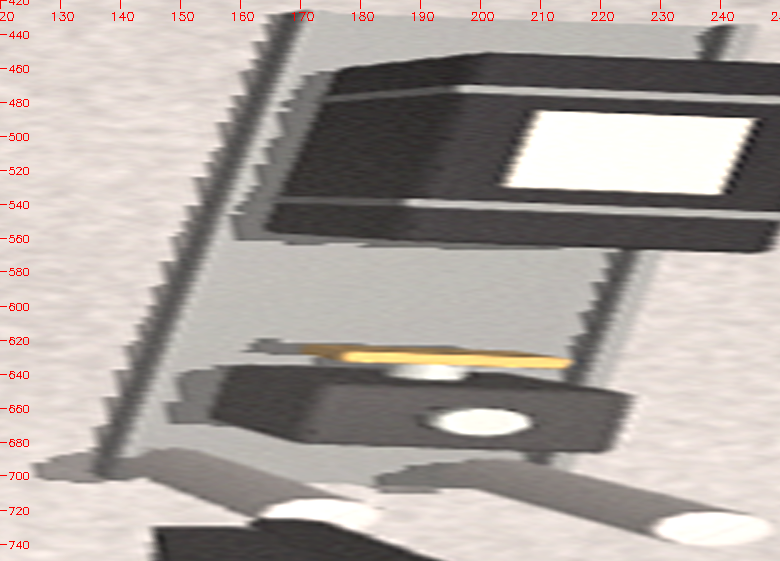

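```bash
python3 - <<'E'
from an import *
T=np.array(d["camera_from_world"]);print("cam",-T[:3,:3].T@T[:3,3])
g=im.astype(int)
for n,(u,v),z in [("tall",(476,123),.072),("long",(151,139),.05)]:
    m=(g.min(2)>110).astype(np.uint8);m2=np.zeros_like(m);m2[v-30:v+30,u-22:u+22]=m[v-30:v+30,u-22:u+22]
    k,l,s,c=cv2.connectedComponentsWithStats(m2);i=l[v,u]
    P=np.array([ray(d,p,z)[:2]*1000 for p in np.argwhere(l==i)[:,::-1]],np.float32)
    print(n,s[i],ray(d,c[i],z),cv2.minAreaRect(P))
# brass: triangulate mask centroids/edges
S=pickle.load(open("S.pkl","rb"));S["wrist"]=d
for n,dd in S.items():
    h=cv2.cvtColor(dd["image"],cv2.COLOR_BGR2HSV)
    m=cv2.inRange(h,(10,130,90),(30,255,255)); k,l,s,c=cv2.connectedComponentsWithStats(m)
    for i in range(1,k):
        if 15<s[i][4]<400: print(n,s[i],c[i])
E
```

```text
cam [0.52440496 0.00985456 0.5208877 ]
tall [ 458  104   35   39 1000] [0.5108981  0.20021052 0.072     ] ((511.2026062011719, 200.09024047851562), (31.955509185791016, 39.80971908569336), 82.63509368896484)
long [ 138  115   25   49 1052] [ 0.52942729 -0.18729526  0.05      ] ((529.9303588867188, -187.3235626220703), (27.463092803955078, 55.899208068847656), 86.00130462646484)
scene [266   0  19  19 201] [273.92537313   9.82587065]
scene [511 115  28  18 303] [524.3960396  123.21782178]
scene [545 125   9  13  46] [549.08695652 130.69565217]
scene [575 156  64  20 175] [610.35428571 164.80571429]
scene [356 209  10  14  51] [359.68627451 215.56862745]
scene [275 326  12  18  72] [280.13888889 334.02777778]
side [289 297   6  12  23] [291.73913043 302.26086957]
wrist [431 212  26   6  94] [443.44680851 214.40425532]
wrist [145 221  27   6 103] [157.59223301 224.39805825]
wrist [ 90 307  18  35 167] [ 97.01796407 322.92215569]
wrist [517 310  15  32 146] [524.66438356 325.58219178]
wrist [ 90 344  17  26 147] [ 94.88435374 358.03401361]
wrist [514 347  18  23 147] [525.43537415 359.37414966]
wrist [560 383  10   8  29] [564.72413793 386.31034483]
wrist [571 383   8   9  27] [574.81481481 385.81481481]
wrist [579 384   7   7  19] [581.73684211 386.84210526]
wrist [567 389   9  13  28] [571.14285714 395.35714286]
wrist [435 392   7   8  23] [437.47826087 395.34782609]
wrist [574 400  36   5  57] [590.38596491 403.36842105]
wrist [615 401  12   4  16] [619.5    403.5625]
```

```bash
cat >> h.py <<'E'
# docks: origin (x,y), yaw ; measured
D=dict(twin=((.579,.1916),np.radians(-6.15)),broad=((.600,-.1928),np.radians(-2.45)),spare=((.6055,-.0245),np.radians(4.5)))
def dk(n,x,y=0.):
    (ox,oy),a=D[n]; return np.array([ox+x*np.cos(a)-y*np.sin(a),oy+x*np.sin(a)+y*np.cos(a)])
def inv(n,p):
    (ox,oy),a=D[n]; e=np.array(p[:2])-[ox,oy]; return np.array([e[0]*np.cos(a)+e[1]*np.sin(a),-e[0]*np.sin(a)+e[1]*np.cos(a)])
E
python3 - <<'E'
from workcell import env,fingers,get_image,monitor
from h import *
q=quat(np.radians(-7)); p=(.5115,.201)
print("tall in dock",inv("twin",p),"long in dock",inv("broad",(.530,-.187)))
env.move_to([*p,.12],q); 
r=env.move_straight([*p,.023],q,feed=.1,threshold=15); print("touch",r)
o=monitor.get_obs();print(o["ee_pos"],o["contact_force"])
if not r:
    fingers.command_gripper(.0,30); o=monitor.get_obs();print(o["gripper_width"],o["ee_pos"],o["contact_force"],o["time"])
    d=get_image("side");cv2.imwrite("pics/g1.png",d["image"][150:400,200:520])
E
```

```text
tall in dock [-0.06811856  0.00211451] long in dock [-0.07018395  0.00280237]
touch False
[0.51203823 0.20118641 0.02355812] [-0.7483879   1.13766819 -0.10685255]
0.057544714151146134 [0.51155951 0.2011633  0.02313918] [0.43061785 0.10960587 1.29125913] 6.3667
```

View pics/g1.png

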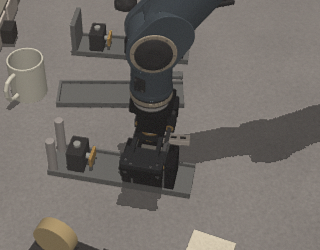

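Gripped (width 57.5 mm for the 58 mm pack). Lifting it and moving to the spare dock.

```bash
python3 - <<'E'
from workcell import env,fingers,get_image,monitor
from h import *
env.move_straight([.5115,.201,.16],feed=.15)
o=monitor.get_obs();print(o["gripper_width"],o["contact_force"])
q=quat(D["spare"][1]); t=dk("spare",-.035); print(t)
env.move_straight([*t,.16],q,feed=.2)
env.move_straight([*t,.05],q,feed=.15)
env.move_straight([*t,.032],q,feed=.06); env.sleep(.2)
o=monitor.get_obs();print(o["gripper_width"],o["ee_pos"],o["contact_force"],o["time"])
for n in("scene","side"):
    d=get_image(n);cv2.imwrite(f"pics/p1{n}.png",d["image"])
a=cv2.imread("pics/p1scene.png")[190:340,190:390];b=cv2.imread("pics/p1side.png")[190:290,240:420]
cv2.imwrite("pics/p1.png",np.vstack([cv2.resize(a,(640,480*640//640)),]))
cv2.imwrite("pics/p1b.png",cv2.resize(b,None,fx=4,fy=4))
E
```

```text
0.05763812188757028 [ 0.3726485  -0.54564239 -6.31578986]
[ 0.57060789 -0.02724607]
0.05799939949905218 [ 0.57087214 -0.02730208  0.03222802] [ 0.02758188 -0.08767425 -5.59475814] 10.3417
```

View pics/p1.png

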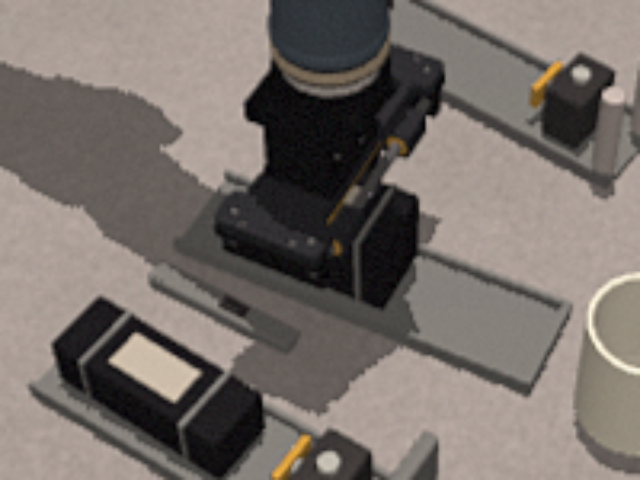

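View pics/p1b.png

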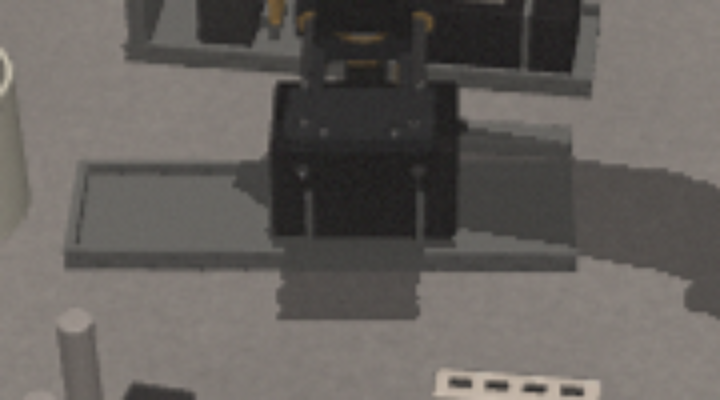

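```bash
python3 - <<'E'
from h import *
import pickle
S=pickle.load(open("S.pkl","rb"))["side"]
f=lambda u,v,z:np.round(inv("spare",ray(S,((u+.5)/4+239.5,(v+.5)/4+189.5),z))*1000,1)
print("pack bottom edge",f(290,237,.0148),f(440,237,.0148),"rail outer top",f(80,252,.014),f(570,254,.014), "rail inner top right",f(200,163,.014),f(540,125,.014))
S2=pickle.load(open("S.pkl","rb"))["scene"]
g=lambda u,v,z:np.round(inv("spare",ray(S2,((u+.5)/3.2+189.5,(v+.5)/3.2+189.5),z))*1000,1)
print("scene: pack bottom back-right corner",g(373,305,.0148),"rail outer right",g(440,350,.014),g(530,385,.014),"back left",g(572,300,.014))
E
```

```text
pack bottom edge [ 7.1 28. ] [-74.8  27.3] rail outer top [121.1  40.2] [-145.1   39.3] rail inner top right [ 60.9 -34. ] [-132.2  -68.5]
scene: pack bottom back-right corner [  6.9 -25.7] rail outer right [ 64.8 -38.9] [131.2 -37.9] back left [130.1  40.2]
```

```bash
python3 - <<'E'
from workcell import env,fingers,get_image,monitor
from h import *
t=dk("spare",-.035)
r=env.move_straight([*t,.0222],feed=.02,threshold=3)
o=monitor.get_obs();print(r,o["ee_pos"],o["contact_force"],o["time"])
E
```

```text
True [ 0.5704744  -0.02715743  0.02308616] [-0.0383585  0.5554716  4.8999348] 10.9
```

Touched at TCP z 23.1 mm, the same height it was picked at, so it is on the lane floor and not on a rail. Releasing, then going to the long pack.

```bash
python3 - <<'E'
from workcell import env,fingers,get_image,monitor
from h import *
t=dk("spare",-.035)
fingers.command_gripper(.087,30)
env.move_straight([*t,.15],feed=.2)
p=(.5305,-.187);q=quat(np.radians(-3.5))
env.move_straight([*p,.14],q,feed=.2)
for n in("scene","side","wrist"):
    d=get_image(n);cv2.imwrite(f"pics/p2{n}.png",d["image"])
    if n=="wrist": import pickle;pickle.dump(d,open("w2.pkl","wb"))
o=monitor.get_obs();print(o["gripper_width"],o["ee_pos"],o["contact_force"],o["time"])
E
```

```text
0.08672538748313588 [ 0.53107921 -0.18536537  0.13988341] [0.48435168 0.39563634 0.3149937 ] 13.6167
```

View pics/p2side.png

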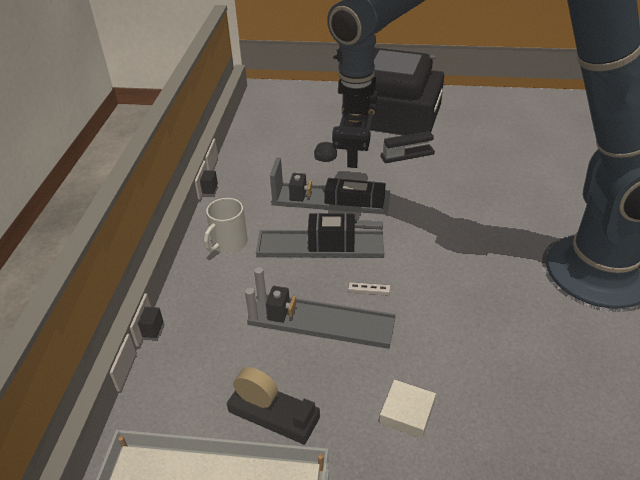

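View pics/p2wrist.png

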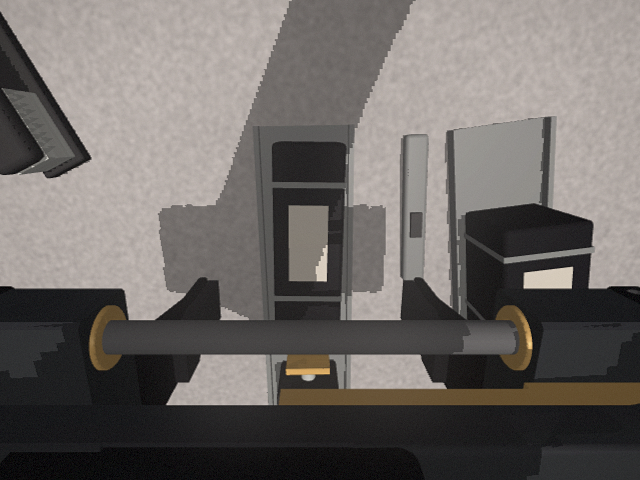

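The tall pack lies flat in the spare lane at (331,233) in the side view. The fingers straddle the long pack in the wrist view, label centre (307,243). Descending.

```bash
python3 - <<'E'
from workcell import env,fingers,get_image,monitor
from h import *
p=(.5305,-.187);q=quat(np.radians(-3.5))
r=env.move_straight([*p,.020],q,feed=.1,threshold=15); print("touch",r)
if not r:
    fingers.command_gripper(.0,30); o=monitor.get_obs();print(o["gripper_width"],o["ee_pos"],o["contact_force"],o["time"])
    if .045<o["gripper_width"]<.055:
        z=o["ee_pos"][2]
        env.move_straight([*p,.16],feed=.15); o=monitor.get_obs();print(o["gripper_width"],o["contact_force"])
        q=quat(D["twin"][1]); t=dk("twin",-.06)
        env.move_straight([*t,.16],q,feed=.25)
        env.move_straight([*t,.05],q,feed=.15)
        env.move_straight([*t,z+.010],q,feed=.06); env.sleep(.2)
        o=monitor.get_obs();print("z",z,o["gripper_width"],o["ee_pos"],inv("twin",o["ee_pos"]),o["contact_force"],o["time"])
        for n in("scene","side","wrist"):
            d=get_image(n);cv2.imwrite(f"pics/p3{n}.png",d["image"])
        a=cv2.imread("pics/p3scene.png")[150:270,270:430];b=cv2.imread("pics/p3side.png")[250:360,230:410]
        cv2.imwrite("pics/p3a.png",cv2.resize(a,None,fx=4,fy=4));cv2.imwrite("pics/p3b.png",cv2.resize(b,None,fx=4,fy=4))
E
```

```text
touch False
0.04998230450761095 [ 0.53048502 -0.18695717  0.02001111] [-0.02777522  0.1226141   1.36157591] 15.6833
0.0496998605787912 [ 0.63703655 -0.12187739 -4.05727049]
z 0.020011105812350927 0.04954455113045767 [0.51962111 0.19808054 0.03025373] [-5.97314254e-02  8.18796694e-05] [ 0.43011299 -0.32609216 -3.06133585] 20.025
```

View pics/p3a.png

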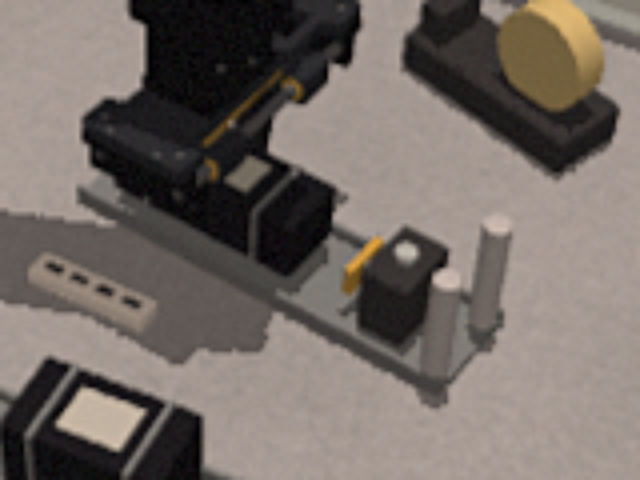

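View pics/p3b.png

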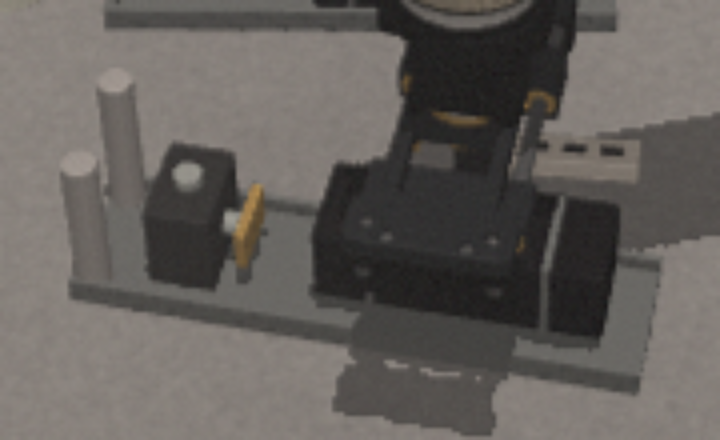

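View pics/p3wrist.png

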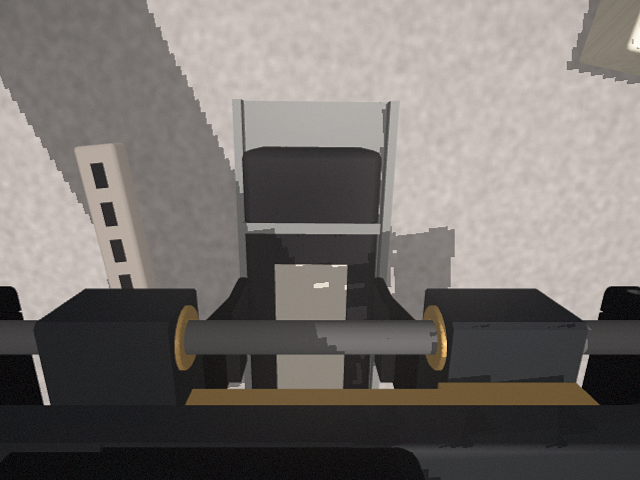

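Pack and lane are aligned in the wrist view: rails at columns 240 and 390, pack 245–381. The brass is at (250,230) in the side crop. I'll go to a 1 mm hover and feel for the contact in small steps.

```bash
cat > push.py <<'E'
from workcell import env,fingers,get_image,monitor
from h import *
def feel(n,half,z,x0,x1,step=.002,yoff=0.):
    ux=np.array([np.cos(D[n][1]),np.sin(D[n][1])])
    env.sleep(.2); f0=np.mean([monitor.get_obs()["contact_force"] for _ in range(1)],0)
    x=x0
    while x<x1:
        x+=step
        r=env.move_straight([*dk(n,x-half,yoff),z],feed=.015,threshold=3.0)
        o=monitor.get_obs(); f=o["contact_force"]-f0
        print(f"end x {1000*(inv(n,o['ee_pos'])[0]+half):.1f} cmd {1000*x:.1f} Fx {f[:2]@ux:.2f} Fz {f[2]:.2f} {r}")
        if r or f[:2]@ux<-2.5: return x
    return None
E
python3 - <<'E'
from push import *
q=quat(D["twin"][1])
env.move_straight([*dk("twin",-.06),.0212],q,feed=.03,threshold=3)
env.move_straight([*dk("twin",-.045),.0212],feed=.03,threshold=3)
o=monitor.get_obs();print(o["ee_pos"],o["contact_force"],o["time"])
feel("twin",.07,.0212,.025,.075)
o=monitor.get_obs();print(o["gripper_width"],o["ee_pos"],o["contact_force"],o["time"])
for n in("scene","side"):
    d=get_image(n);cv2.imwrite(f"pics/p4{n}.png",d["image"])
a=cv2.imread("pics/p4scene.png")[150:270,270:430];b=cv2.imread("pics/p4side.png")[250:360,230:410]
cv2.imwrite("pics/p4a.png",cv2.resize(a,None,fx=4,fy=4));cv2.imwrite("pics/p4b.png",cv2.resize(b,None,fx=4,fy=4))
E
```

```text
[0.53412639 0.19631433 0.02109553] [ 0.09426458 -0.20513479 -3.97176803] 21.2667
end x 27.2 cmd 27.0 Fx -0.60 Fz 1.17 False
end x 29.1 cmd 29.0 Fx 0.06 Fz 0.31 False
end x 31.1 cmd 31.0 Fx -0.50 Fz -0.07 False
end x 33.2 cmd 33.0 Fx -0.32 Fz 0.97 False
end x 35.2 cmd 35.0 Fx -0.14 Fz -0.38 False
end x 37.2 cmd 37.0 Fx -0.14 Fz 0.43 False
end x 39.1 cmd 39.0 Fx -0.42 Fz -0.38 False
end x 41.1 cmd 41.0 Fx -0.66 Fz -0.13 False
end x 43.1 cmd 43.0 Fx -0.22 Fz 0.24 False
end x 44.9 cmd 45.0 Fx -0.61 Fz 0.63 False
end x 47.0 cmd 47.0 Fx -0.70 Fz 0.76 False
end x 49.0 cmd 49.0 Fx -0.90 Fz 1.68 False
end x 51.0 cmd 51.0 Fx -0.75 Fz 0.08 False
end x 53.0 cmd 53.0 Fx -1.60 Fz 0.43 False
end x 55.0 cmd 55.0 Fx -0.29 Fz 0.32 False
end x 56.6 cmd 57.0 Fx -2.63 Fz 0.86 False
0.05005984518409377 [0.56562873 0.19301377 0.02107487] [-2.65741901  0.20047388 -3.53426156] 26.0
```

View pics/p4a.png

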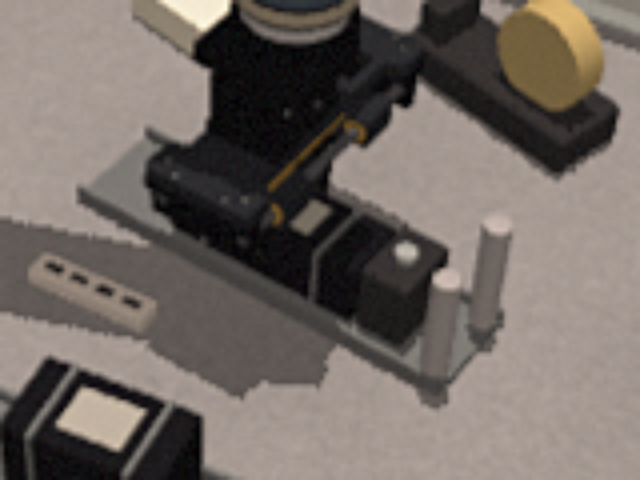

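View pics/p4b.png

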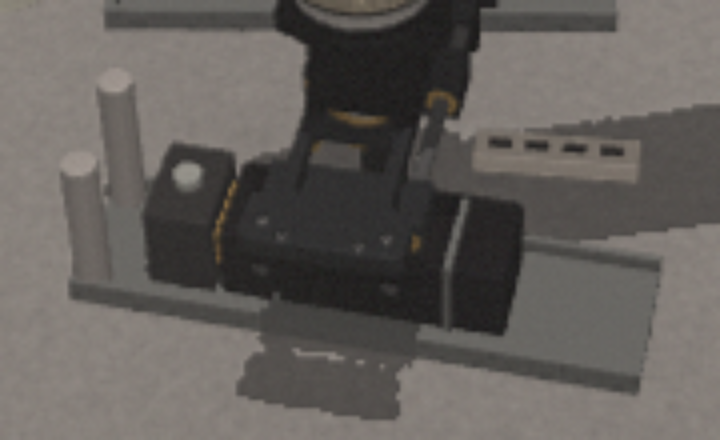

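Bottomed at end x ≈ 56.5 mm, which fits the visual estimate of the free face at ≈ 44 mm. Backing off 2 mm (about 10 mm of travel pressed), lowering the last millimetre and releasing.

```bash
python3 - <<'E'
from push import *
t=dk("twin",.0545-.07)
env.move_straight([*t,.0212],feed=.015); env.sleep(.1)
r=env.move_straight([*t,.0190],feed=.01,threshold=2.5)
o=monitor.get_obs();print(r,inv("twin",o["ee_pos"])[0]+.07,o["ee_pos"],o["contact_force"])
p=o["ee_pos"]
fingers.command_gripper(.087,30)
env.move_straight([p[0],p[1],.14],feed=.15)
d=get_image("side");cv2.imwrite("pics/p5s.png",cv2.resize(d["image"][250:360,230:410],None,fx=4,fy=4))
d=get_image("scene");cv2.imwrite("pics/p5c.png",cv2.resize(d["image"][150:270,270:430],None,fx=4,fy=4))
print(monitor.get_obs()["time"])
E
```

```text
True 0.05505084052896841 [0.56414934 0.19331725 0.0200015 ] [ 0.49408481 -0.19790557  6.88201091]
28.7167
```

View pics/p5s.png

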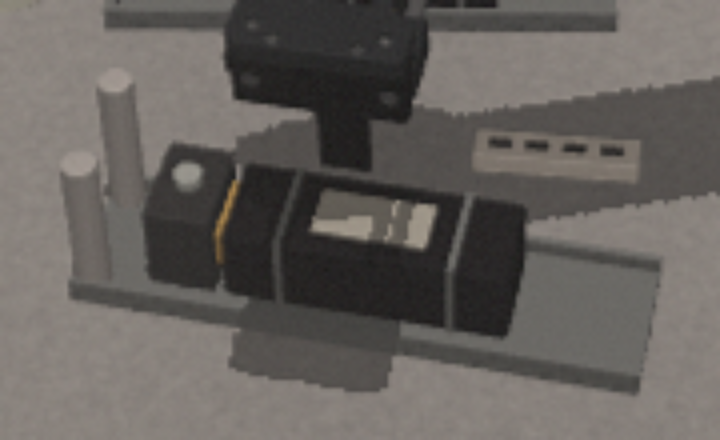

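View pics/p5c.png

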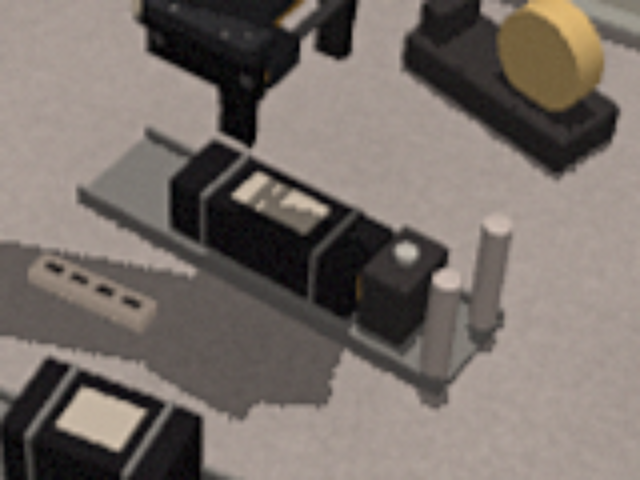

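The long pack is flat in the twin dock; the brass is nearly flush with its block at (228,220) in the side crop, so the contact is well pressed. Next, the tall pack goes from spare to broad.

```bash
python3 - <<'E'
from push import *
p=dk("spare",-.035);q=quat(D["spare"][1])
env.move_straight([*p,.14],q,feed=.25)
r=env.move_straight([*p,.023],q,feed=.1,threshold=15); print("touch",r)
assert not r
fingers.command_gripper(.0,30); o=monitor.get_obs();print(o["gripper_width"],o["ee_pos"],o["time"])
assert .053<o["gripper_width"]<.063
z=o["ee_pos"][2]
env.move_straight([*p,.16],feed=.15); o=monitor.get_obs();print(o["gripper_width"],o["contact_force"])
q=quat(D["broad"][1]); t=dk("broad",-.055)
env.move_straight([*t,.16],q,feed=.25)
env.move_straight([*t,.05],q,feed=.15)
env.move_straight([*t,z+.010],q,feed=.06); env.sleep(.2)
o=monitor.get_obs();print("z",z,o["gripper_width"],o["ee_pos"],inv("broad",o["ee_pos"]),o["contact_force"],o["time"])
d=get_image("scene");cv2.imwrite("pics/p6c.png",cv2.resize(d["image"][270:390,190:350],None,fx=4,fy=4))
d=get_image("side");cv2.imwrite("pics/p6s.png",cv2.resize(d["image"][140:225,250:410],None,fx=4,fy=4))
d=get_image("wrist");cv2.imwrite("pics/p6w.png",d["image"])
E
```

```text
touch False
0.05754546177117266 [ 0.57064752 -0.02719393  0.02308183] 31.6833
0.05778276087881002 [-0.45025256 -0.35761073 -4.9341272 ]
z 0.023081828931854037 0.05793733984305308 [ 0.54525741 -0.19057247  0.03330315] [-0.05478777 -0.00011461] [-1.01375428 -0.4165745  -5.46925036] 35.075
```

View pics/p6c.png

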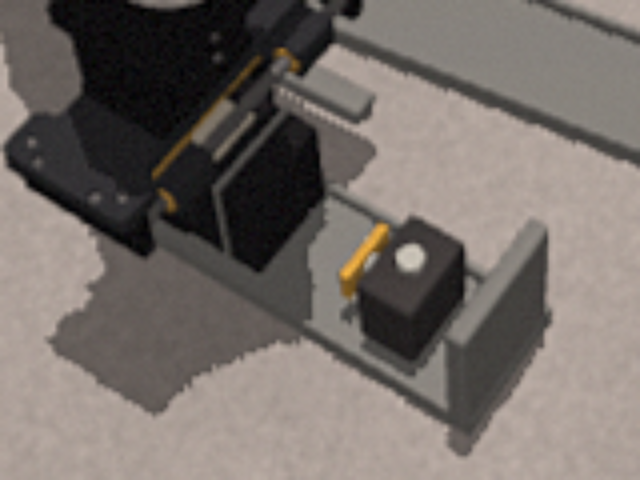

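View pics/p6s.png

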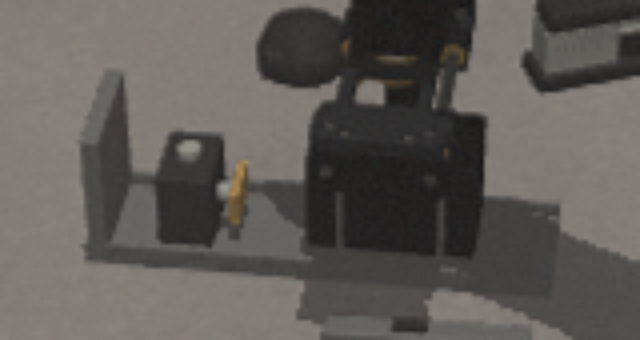

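View pics/p6w.png

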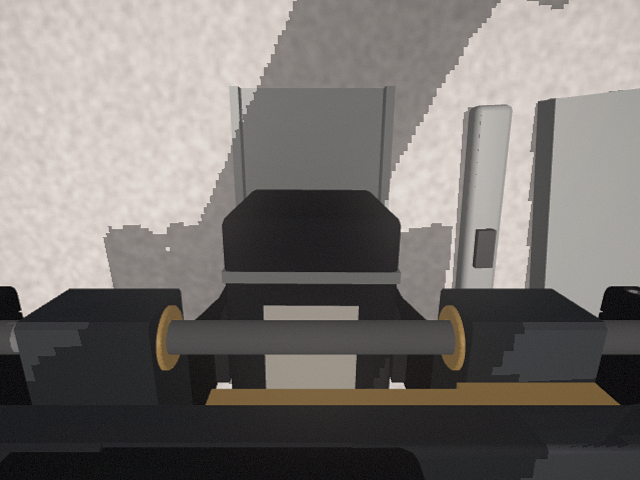

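Centred: lane 233–393 px, pack 223–399 px. Lowering to a 1 mm hover and feeling for the contact.

```bash
python3 - <<'E'
from push import *
q=quat(D["broad"][1])
r=env.move_straight([*dk("broad",-.055),.0241],q,feed=.03,threshold=3)
r2=env.move_straight([*dk("broad",-.027),.0241],feed=.03,threshold=3)
o=monitor.get_obs();print(r,r2,o["ee_pos"],o["contact_force"],o["time"])
print(feel("broad",.05,.0241,.023,.075))
o=monitor.get_obs();print(o["gripper_width"],o["ee_pos"],o["contact_force"],o["time"])
d=get_image("side");cv2.imwrite("pics/p7s.png",cv2.resize(d["image"][140:225,250:410],None,fx=4,fy=4))
E
```

```text
False False [ 0.57267524 -0.1916643   0.02402422] [ 0.28049551 -0.08902121 -6.56296723] 36.7583
end x 25.2 cmd 25.0 Fx -0.10 Fz -1.23 False
end x 27.1 cmd 27.0 Fx -0.19 Fz -0.25 False
end x 29.2 cmd 29.0 Fx 1.25 Fz -0.68 False
end x 31.2 cmd 31.0 Fx -1.15 Fz -0.15 False
end x 33.2 cmd 33.0 Fx 0.50 Fz -0.60 False
end x 35.2 cmd 35.0 Fx 0.54 Fz 0.23 False
end x 37.1 cmd 37.0 Fx 0.57 Fz -0.82 False
end x 38.9 cmd 39.0 Fx -0.92 Fz -0.10 False
end x 41.0 cmd 41.0 Fx -0.41 Fz -0.23 False
end x 43.0 cmd 43.0 Fx -0.69 Fz 0.31 False
end x 45.0 cmd 45.0 Fx -1.12 Fz -0.59 False
end x 47.0 cmd 47.0 Fx -0.11 Fz 0.40 False
end x 49.0 cmd 49.0 Fx -0.54 Fz 0.23 False
end x 48.7 cmd 51.0 Fx -1.77 Fz 7.63 True
0.051000000000000024
0.05777769376132937 [ 0.59875241 -0.19255451  0.02327353] [-2.2002935   0.00507399  2.51332301] 40.85
```

View pics/p7s.png

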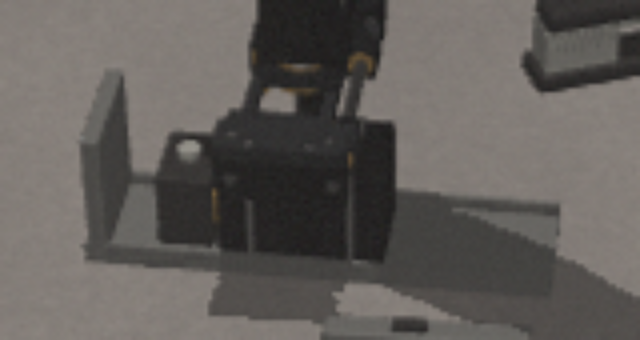

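Stopped at end x ≈ 48.7 mm, so the contact is essentially bottomed, and the visual estimate gave a face at ≈ 36 mm. The arm had also sagged 0.8 mm onto the floor. I'll back off 2 mm and check the travel before letting go.

```bash
python3 - <<'E'
from push import *
t=dk("broad",.047-.05)
env.move_straight([*t,.0240],feed=.015); env.sleep(.2)
o=monitor.get_obs();print(inv("broad",o["ee_pos"])[0]+.05,o["ee_pos"],o["contact_force"])
r=env.move_straight([*t,.0222],feed=.01,threshold=2.5)
o=monitor.get_obs();print(r,inv("broad",o["ee_pos"])[0]+.05,o["ee_pos"],o["contact_force"])
p=o["ee_pos"]
fingers.command_gripper(.087,30)
env.move_straight([p[0],p[1],.16],feed=.15)
env.move_to([.60,.01,.36],quat(0)); env.sleep(.3)
import pickle
d=get_image("wrist");pickle.dump(d,open("w3.pkl","wb"));cv2.imwrite("pics/p8w.png",d["image"])
d=get_image("side");cv2.imwrite("pics/p8s.png",cv2.resize(d["image"][140:350,230:410],None,fx=2.8,fy=2.8))
d=get_image("scene");cv2.imwrite("pics/p8c.png",d["image"])
print(monitor.get_obs()["time"])
E
```

```text
0.04624343163822094 [ 0.5962558  -0.19243059  0.02363862] [-2.76066043  0.82483054 -1.17303908]
True 0.0461913276809325 [ 0.59620269 -0.19245295  0.02354032] [-1.62513318  0.93887157  4.98703445]
45.05
```

View pics/p8w.png

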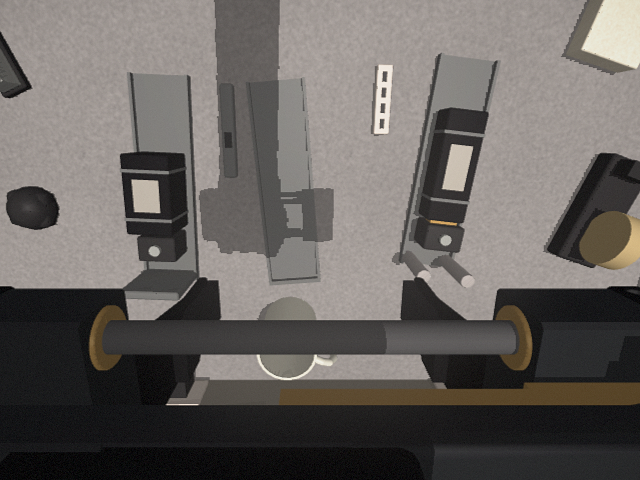

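View pics/p8s.png

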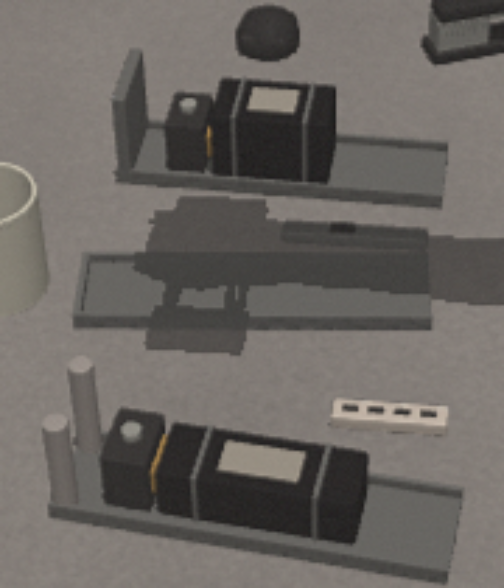

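View pics/p8c.png

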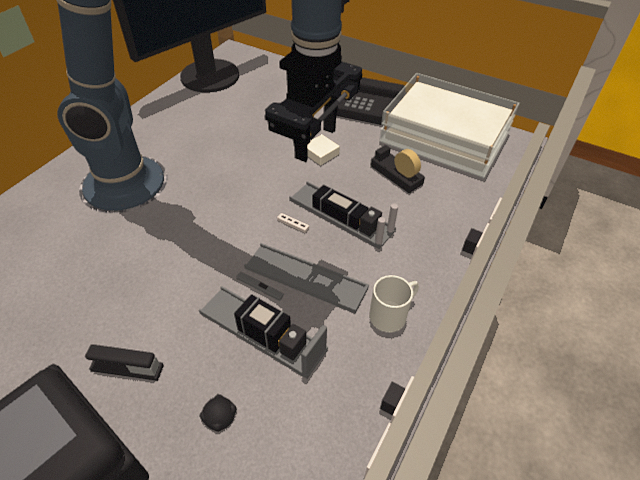

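```bash
python3 - <<'E'
from h import *
import pickle
w1=pickle.load(open("w1.pkl","rb"));w3=pickle.load(open("w3.pkl","rb"))
g=w3["image"].astype(int)
for n,(u,v),z,h in [("broad",(145,196),.072,50),("twin",(457,168),.05,70)]:
    m=(g.min(2)>110).astype(np.uint8);m2=np.zeros_like(m);m2[v-30:v+30,u-22:u+22]=m[v-30:v+30,u-22:u+22]
    k,l,s,c=cv2.connectedComponentsWithStats(m2);i=l[v,u]
    P=np.array([ray(w3,p,z)[:2]*1000 for p in np.argwhere(l==i)[:,::-1]],np.float32)
    print(n,inv(n,ray(w3,c[i],z))*1000+[h,0],"yaw dock",np.degrees(D[n][1]),cv2.minAreaRect(P))
a=cv2.resize(w1["image"][195:275,110:210],None,fx=3.9,fy=3.9,interpolation=cv2.INTER_CUBIC);b=cv2.resize(w3["image"][195:275,110:210],None,fx=3.9,fy=3.9,interpolation=cv2.INTER_CUBIC)
c=cv2.resize(w1["image"][195:265,385:485],None,fx=3.9,fy=3.9,interpolation=cv2.INTER_CUBIC);d=cv2.resize(w3["image"][195:265,385:485],None,fx=3.9,fy=3.9,interpolation=cv2.INTER_CUBIC)
cv2.imwrite("pics/cmp.png",np.clip(np.vstack([np.hstack([a,b]),np.hstack([c,d])])*1.5,0,255))
s0=cv2.imread("pics/side0.png")[150:220,250:350];s1=cv2.imread("pics/p2side.png")[150:220,250:350]
import workcell
q=workcell.get_image("side")["image"]
cv2.imwrite("pics/cmps.png",np.clip(np.hstack([cv2.resize(x,None,fx=3.9,fy=3.9,interpolation=cv2.INTER_CUBIC) for x in (s0,q[150:220,250:350])])*1.6,0,255))
E
```

```text
broad [44.96772519 -0.16021718] yaw dock -2.45 ((595.2933349609375, -192.75515747070312), (31.835487365722656, 39.85145568847656), 87.51676177978516)
twin [54.08000541 -1.11732198] yaw dock -6.15 ((563.626220703125, 192.12908935546875), (27.827959060668945, 55.774749755859375), 83.42874145507812)[ WARN:0@0.696] global loadsave.cpp:1063 imwrite_ Unsupported depth image for selected encoder is fallbacked to CV_8U.
```

View pics/cmp.png

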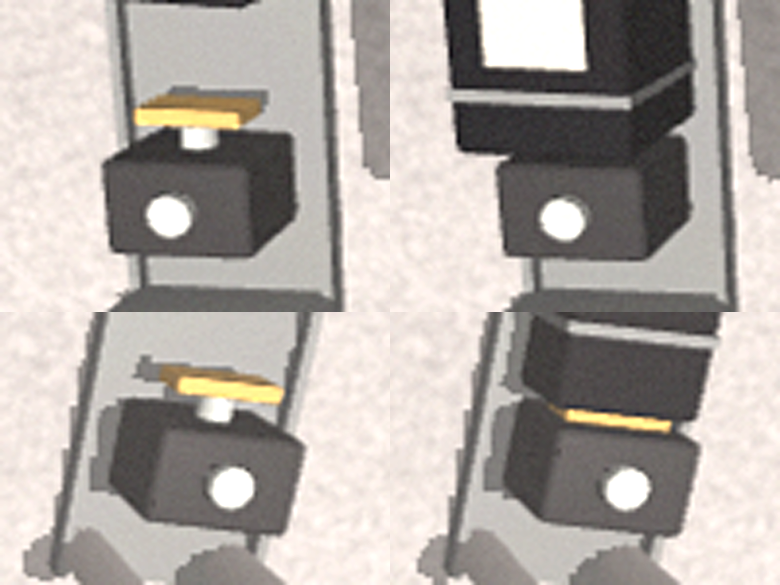

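View pics/cmps.png

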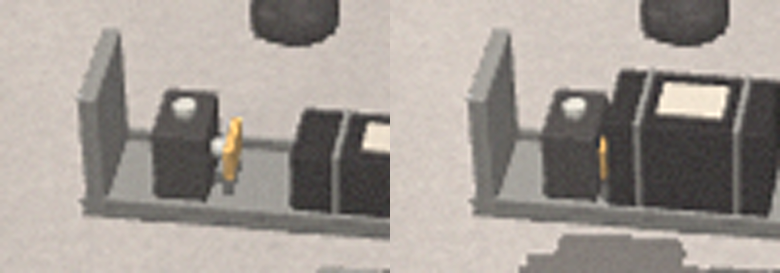

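Comparing before and after, the broad dock's brass plate moved about 20 px in the side crop, roughly 10 mm. Its stalk is now hidden. The twin dock's plate sits almost against its block. Both packs are straight in their lanes (yaws −2.5° and −6.6°), the arm is clear, and nothing else has moved.

```bash
python3 - <<'E'
from workcell import env,monitor
print(monitor.get_obs()["time"]); env.close_job()
E
```

```text
45.1
the job is handed in; nothing more can be done
```

I swapped the packs and handed the job in at 45.1 s of the 72 s allowed. The tall pack went to the spare dock and was let go there. The long pack then went into the twin-post dock and the tall pack into the broad-backed dock. Each was pushed slowly until its contact bottomed at about 3 N, backed off about 2 mm, set on the lane floor and released.

**Last checks that passed:**
- **Long pack:** it lies flat and straight in the twin-post dock, with its end at about 54–55 mm. I put the free contact face at about 44.5 mm, so the contact is pressed in about 10 mm.
- **Tall pack:** it is flat and centred in the broad-backed dock. The camera puts its end at about 45 mm and the arm at about 46 mm. The contact is pressed in about 8–10 mm, going by its bottoming point and the shift of the brass in the side view.
- **Everything else:** the other things on the desk looked unmoved by eye in the pictures, and the arm was clear of everything at hand-in.

**What disagreed or was less certain:**
- **Camera agreement:** the scene, side and wrist views differed by about 2 mm sideways, and by up to about 7 mm on the first rough reading of the spare dock.
- **Spring force:** the 0.5–1.5 N spring was lost in the force noise. I worked out the free faces from the bottoming points and the pictures, not from feeling first contact.
- **Last push on the tall pack:** the stop came with about a 7 N upward force as the pack settled 0.8 mm onto the floor. I backed it off before releasing.

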